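Load the badge die into the badge press

TASK

Set the large die, with the badge blank lying loose in its cup, flat on the front of the badge press's bed, finger pull towards the front, and slide it in between the guides under the press head until it is fully home against the back stop. Keep it level so that the blank stays in its cup, and leave the small die, glue stick, pin tub and scissors where they are.

Things in the scene. Friction and masses are not known exactly. Their poses are not given: they have to be found in the camera images.
- press_seat (a point): Badge press (fixed grey C-frame bench press): point on top of its flat bed, 22 mm above the table, on the ram axis; a die's cup axis stands here when the die is home. x: the way the die slides in, from open front to back; y left of that; z up. The back stop's face is at x=+40. The upper die, a 60 mm disc round the ram axis, hangs 74 mm above the bed.
- press_mouth (a point): Front end of the press's two steel guide rails, on the bed's top, midway between them; axes as press_seat, which is 85 mm further in (+x). From here in to the stop the rails' inner faces are at y=+-40; keeper strips on them reach in to y=+-33.5 with 11 mm free beneath (top 16), so a die's plate enters only from the front. For 27 mm ahead (-x) the rails flare out to about 100 apart, 11 high.
- press_apron (a point): Centre of the bare front part of the press's bed, on its top, 135 mm ahead (-x) of press_seat; axes as press_seat. The bed is 130 mm wide and begins 75 mm ahead of this point. A die set with its cup axis here lies flat with the leading edge of its plate between the flared ends of the rails.
- press_head (a point): Middle of the lower front edge of the press's overhanging head, 133 mm above the bed, 80 mm ahead (-x) of press_seat; axes as press_seat. The head is 68 mm wide, 62 tall, with the hand lever (not used) rising up and back. It overhangs the finger pull of a die that is home: an upright tool cannot push that far; one whose top leans 28 to 45 degrees back to the front (-x) can.
- die_large_center (a point): Large die, loose, 0.3 to 0.5 kg: on its cup's axis, 17 mm above its underside. Aluminium plate, x=-60 to +40, 76 wide, 8 thick; on it a round steel cup, 56 outside, its rim 34 above the underside, with a 48 mm recess 6 deep. Finger pull: block at the plate's front end, x=-60 to -48, 26 wide, top 30 above the underside. x (pull to cup) is the way it goes in. Slides with 1 to 5 N.
- die_small_center (a point): Small die: same plate and finger pull as the large one, but its cup is only 34 mm outside and empty. On its cup's axis, 17 mm above its underside, axes as for the large die. To be left alone.
- blank_center (a point): The badge blank: a slightly domed white disc 44 in diameter, 5 thick, 14 g, loose in the large die's cup. Its centre.
- glue_stick: Glue stick standing upright, 29 diameter, 95 tall, white with red cap; origin at the centre of its foot. Bystander.
- pin_tub: Open white tub of safety pins, 76 diameter at the rim, 45 tall; origin at the centre of its foot. Bystander.
- scissors: Scissors with black handles, lying flat, about 195 long, 12 high; origin at the pivot, x towards the tips. Bystander.
There are look-alikes about, which are no part of the job. Leave any green or orange look-alike of the part that bears blank_center alone.

How it is judged:
By the outcome, as a careful person would: the job done as asked, in the order asked, and still so for the second after the job is handed in, with the robot touching nothing.
It also fails if it takes over 54 s, if anything falls off the work surface, if the arm or the gripper's body presses on something with over 40 N, if the wrist force passes 120 N, or if a joint passes its speed limit or range.

ROBOT

A 7-joint arm with a two-finger parallel gripper is mounted at the origin on the work surface. World frame = base frame: x ahead of the robot, y to its left, z up, the work surface at z = 0. Lengths are in mm, angles in degrees, forces in N, time in s.
With the tool pointing down it reaches from about 425 to 925 mm from the base axis. Payload 6.8 kg.
Tool frame: the origin (TCP) lies on the centre line of the jaws, within the pads' length; the fingertips stand 8 mm ahead of it and the grasp point (between the pads) lies 11 mm behind it (env.finger_overhang is the z of the fingertips in the tool frame, in mm); z points along the fingers, y is the line along which they close (so a half turn about z gives the same grasp; the last joint's range is limited). The gripper opens to 88 mm and grips with 3 to 60 N. Pads are 20 mm wide; open, the fingers measure 115 mm over their backs; the gripper's body (75 mm by 178 mm) begins 61 mm behind the grasp point.
Start: joints at [69.265, 27.33, 1.283, 89.118, -0.659, 63.558, -4.761], TCP at [169.49, -653.391, 230.664] pointing down, gripper open.
Joint ranges: [-169.35, 169.35], [-19.33, 120.38], [-80.79, 83.38], [13.8, 139.57], [-78.32, 258.32], [9.67, 109.79], [-169.56, 169.56]. Speed limits (degrees/s): [136.94, 136.94, 180, 180, 180, 180, 180].

INTERFACE

Orientations are given as [roll, pitch, yaw] about the fixed x, y, z axes, in that order (R = Rz(yaw) Ry(pitch) Rx(roll)).
In Python, from bench import sensors, cams, order, env gives the robot as it stands. The module is installed in compiled form; this text tells all that it offers.
- The arm moves only by the shell command python3 -m handwheel 'ROWS' [OPENING] [FORCE]. ROWS is JSON, a list of rows, each a list of 2 entries, a list of its own where there are three numbers: the shift along the tool's x, y, z in mm, then the turn, a rotation vector about the tool's x, y, z in rad. In form: [[[dx, dy, dz], [ax, ay, az]], ...]. A call has 1 to 8 rows; each row shifts and turns the commanded pose from where the row before left it, along the tool's axes as they then stand; what a row does not reach is not made up. A row lasts 1/10 s, in which the tool goes at most 50 mm and 8.59 degrees, less where a joint would pass 70% of its speed; a pose out of reach is approached as far as the arm can. A call is refused whole if a number of a shift passes 50 or a number of a turn 0.15, either way. A call with a gripper value outside its range is refused whole. OPENING is the closure, from -1 (fully open) to 1 (shut), set as the call begins (- or left out, the last holds). The fingers move at their own pace and stop on an object; FORCE is the grip in N (left out, the last holds). Time passes only in rows, so rows that do not move let the fingers close. It gives the time, the measured TCP pose, the force, the opening and the grip force at its end, in the units of the state.
- sensors.state(): the state, without advancing time (a new reading comes with each control period).
- cams.camera(name): name is "scene" or "top" or "wrist"; returns a dict with "color" (480x640x3 uint8, blue, green, red), "fx", "fy", "cx", "cy" (pixels), "R" (3x3) and "t" (3): a world point X has camera coordinates R X + t; the wrist camera has in their place "tool_from_camera" (4x4, takes a point from camera to tool coordinates, whose origin is the TCP and whose axes are the flange's). Camera axes: x right, y down, z forward; pixel columns grow to the right and rows downward; lengths in mm; the calibration is good to about 2 mm. A picture is of the moment at which its call begins: read the wrist's pose just before it. There is no depth.
- order.finish_job(): hands the job in; it is judged then, once.
The state is a dict: "time_s": time; "joint_positions": joint angles; "dq": joint speeds; "joint_torque": joint torques, N m; "ee_pos": TCP position; "tool_rot": TCP orientation; "ft_force": force on the tool from outside, world axes, zero at the start; "ft_torque": the same for the moment, N m; "gripper_width": opening from 0.0 (shut) to 1.0 (fully open); "finger_force": force on a finger pad.
Only numpy, scipy, OpenCV 4.12 (cv2) and the standard library are available. Lean on these libraries where they do the work, as an engineer would, in place of code of your own. Each camera call takes 0.05 s, during which the arm holds its last target. There are 200 camera calls.

## Working session

There is one attempt and no reset: what is moved stays moved. The work goes in short steps, Python scripts to look and compute and a shell command to move; the robot and the scene stay as the last step left them, time stands still between calls to the robot, and variables do not carry over. Pictures are saved under pics/ and viewed, at most 10 in all, crops included, and the job is handed in when it is done.

```bash
mkdir -p pics; python3 - <<'E'
from bench import sensors,cams,env
import cv2,json
print({k:v for k,v in sensors.state().items()},env.finger_overhang)
for n in("scene","top"):
    c=cams.camera(n);cv2.imwrite(f"pics/{n}0.png",c["color"]);print(n,c["fx"],c["fy"],c["cx"],c["cy"],c["R"],c["t"])
E
```

```text
{'time_s': 0.0, 'joint_positions': array([69.2650429 , 27.3743258 ,  1.27841957, 89.17730364, -0.65838665,
       63.55915272, -4.76044992]), 'dq': array([ 0.0432293 ,  0.00488845, -0.07279025,  0.05233818, -0.04453375,
       -0.0469432 ,  0.02202667]), 'joint_torque': array([-1.88789354e-04, -5.82852280e+01,  1.53392002e+00, -2.72601610e+01,
       -5.45281218e-02,  1.70529558e-02,  1.40620709e-04]), 'ee_pos': array([ 169.32851794, -652.80570751,  229.70583007]), 'tool_rot': array([-1.79896805e+02,  7.38799051e-03,  1.45449745e+01]), 'ft_force': array([0.22922271, 0.6109215 , 0.65007119]), 'ft_torque': array([-0.00129531,  0.00934488, -0.02503388]), 'finger_force': 0.0, 'gripper_width': 1.003776723488164} 8.0
scene 469.8305919004784 469.8305919004784 315.53291365759486 232.65972218567413 [[ 0.86445195  0.50270497  0.00324503]
 [ 0.31380107 -0.53454714 -0.78472176]
 [-0.39274891  0.67937255 -0.61983968]] [-416.74130405 -131.16364142 1109.76227193]
top 466.15359857896436 466.15359857896436 316.3995319405707 240.1728913739177 [[-0.00893261 -0.99995171 -0.0040967 ]
 [-0.99066498  0.00940681 -0.13599418]
 [ 0.13602615  0.00284368 -0.99070117]] [-112.8032053   538.9673061   825.14809211]
```

View pics/scene0.png

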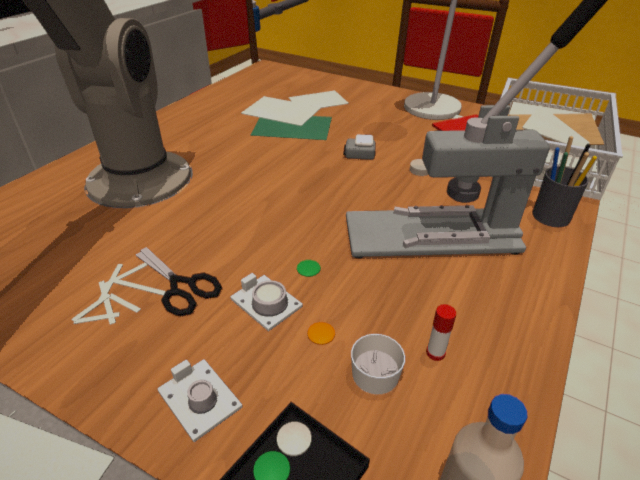

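View pics/top0.png

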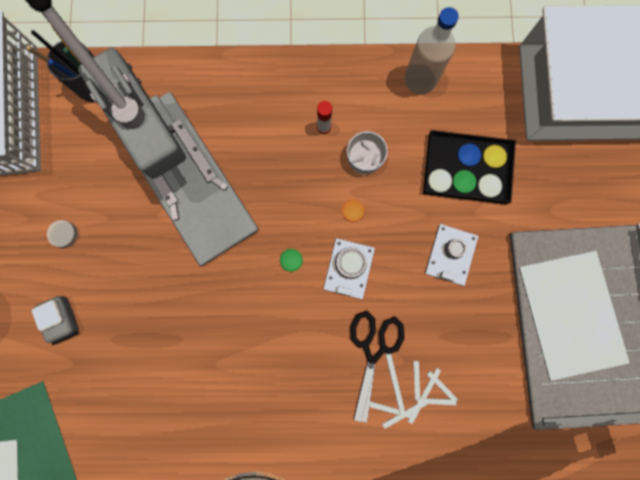

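The scene picture shows the large die (cup with blank) near scene (268,298) and top (350,264), and the small die at top (453,252). The press bed front corners are at top (257,230) and (201,265), opening towards the lower right. I'll enlarge the two areas.

```bash
python3 - <<'E'
import cv2,numpy as np
t=cv2.imread("pics/top0.png")
a=cv2.resize(t[225:310,310:390],None,fx=5,fy=5,interpolation=cv2.INTER_CUBIC) #400x425
b=cv2.resize(t[85:275,140:270],None,fx=3,fy=3,interpolation=cv2.INTER_CUBIC) #390x570
o=np.zeros((570,790,3),np.uint8);o[:425,:400]=a;o[:570,400:]=b
cv2.imwrite("pics/z1.png",o)
s=cv2.imread("pics/scene0.png")
a=cv2.resize(s[265:335,225:310],None,fx=4.5,fy=4.5,interpolation=cv2.INTER_CUBIC)
b=cv2.resize(s[115:265,335:535],None,fx=4,fy=4,interpolation=cv2.INTER_CUBIC)
cv2.imwrite("pics/z2.png",b)
E
```

```text
(no output)
```

View pics/z1.png

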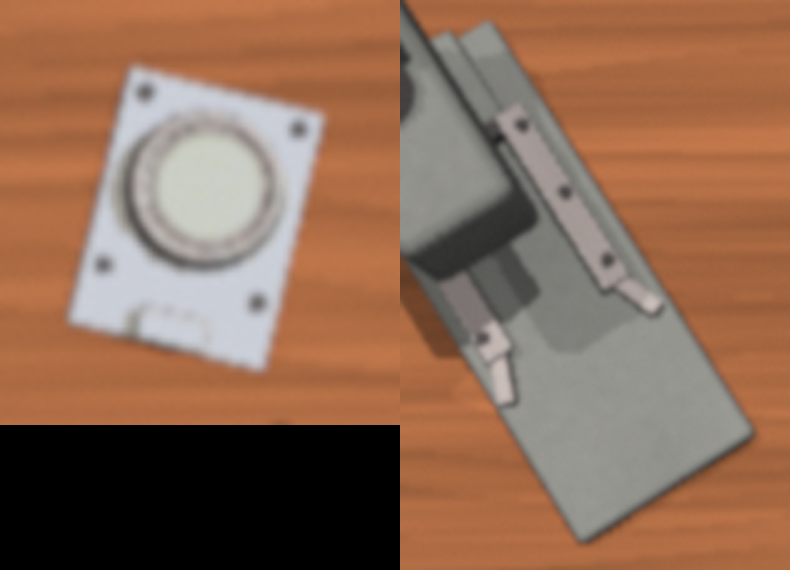

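View pics/z2.png

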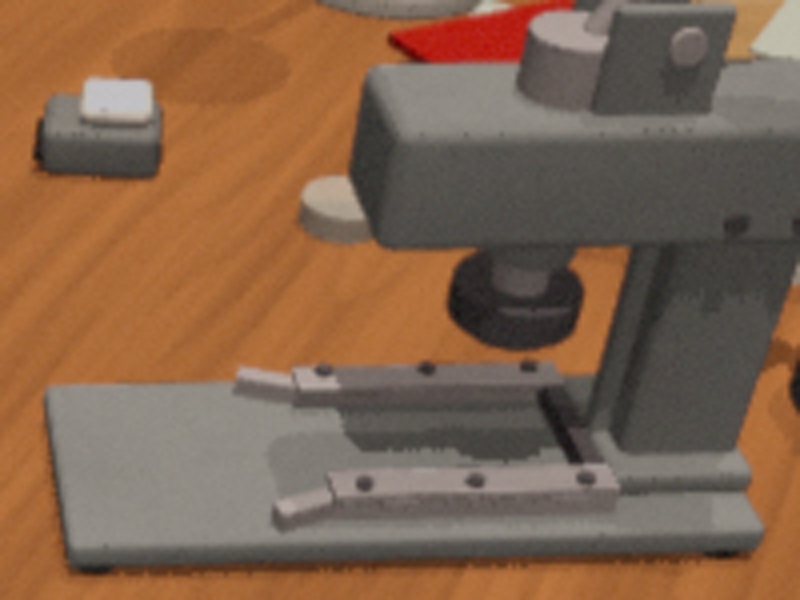

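The crops give die plate corners (crop px) (130,66), (325,114), (267,370), (68,323). The bed front corners are (583,543) and (753,433), and the right rail mouth is near (604,291). Next I fit the poses.

```bash
cat > h.py <<'E'
import numpy as np,cv2
from scipy.optimize import least_squares
from scipy.spatial.transform import Rotation as Ro
C={"scene":(469.83059,315.5329,232.65972,np.array([[0.86445195,0.50270497,0.00324503],[0.31380107,-0.53454714,-0.78472176],[-0.39274891,0.67937255,-0.61983968]]),np.array([-416.74130405,-131.16364142,1109.76227193])),
"top":(466.1536,316.39953,240.17289,np.array([[-0.00893261,-0.99995171,-0.0040967],[-0.99066498,0.00940681,-0.13599418],[0.13602615,0.00284368,-0.99070117]]),np.array([-112.8032053,538.9673061,825.14809211]))}
def proj(n,X):
    f,cx,cy,R,t=C[n];p=R@X+t;return np.array([f*p[0]/p[2]+cx,f*p[1]/p[2]+cy])
def fit(obs,x0):
    def W(q,l): c,s=np.cos(q[2]),np.sin(q[2]); return np.array([q[0]+c*l[0]-s*l[1],q[1]+s*l[0]+c*l[1],l[2]])
    r=least_squares(lambda q:np.concatenate([proj(n,W(q,l))-p for n,l,p in obs]),x0,x_scale=[10,10,.1])
    print("pose",r.x[:2].round(1),np.degrees(r.x[2]).round(2),"res",r.fun.reshape(-1,2).round(1).tolist());return r.x
E
python3 - <<'E'
from h import *
A=lambda u,v:((u+.5)/5-.5+310,(v+.5)/5-.5+225)
B=lambda u,v:((u-400+.5)/3-.5+140,(v+.5)/3-.5+85)
S=lambda u,v:((u+.5)/4-.5+335,(v+.5)/4-.5+115)
fit([("top",(40,38,8),A(130,66)),("top",(40,-38,8),A(325,114)),("top",(-60,-38,8),A(267,370)),("top",(-60,38,8),A(68,323)),("top",(0,0,34),A(205,186)),
("scene",(0,0,34),(269,293))],[550,-80,-.2])
fit([("top",(-210,65,22),B(583,541)),("top",(-210,-65,22),B(752,433)),("top",(-85,-33.5,38),B(604,290)),("top",(-112,-50,33),B(660,304)),("top",(-112,50,33),B(497,405)),
("scene",(-210,65,22),S(47,390)),("scene",(-210,-65,22),S(72,548)),("scene",(-85,-33.5,38),S(330,474))],[750,200,.5])
E
```

```text
pose [ 498.2 -181.7] -14.16 res [[0.1, -0.1], [-0.1, -0.4], [-0.2, -0.2], [0.3, -0.4], [0.7, -0.4], [-0.7, -2.0]]
pose [706.2 160.7] 32.93 res [[-1.2, 0.3], [1.2, -1.6], [-0.4, -0.9], [-3.5, 2.1], [5.5, -2.8], [-1.0, -2.3], [-0.4, -1.0], [-0.4, -1.6]]
```

```bash
cat >> h.py <<'E'
def togo(st,pos,rpy):
    R0=Ro.from_euler("xyz",st["tool_rot"],degrees=True);R1=Ro.from_euler("xyz",rpy,degrees=True)
    d=R0.inv().apply(np.array(pos)-st["ee_pos"]);w=(R0.inv()*R1).as_rotvec()
    print("t",st["time_s"],"ee",st["ee_pos"].round(1),st["tool_rot"].round(2),"F",st["ft_force"].round(1),"togo",d.round(1),"turn",w.round(4))
E
python3 -m handwheel '[[[0,0,0],[0,0,0.125]],[[0,0,0],[0,0,0.125]],[[0,0,0],[0,0,0.125]],[[0,0,0],[0,0,0.125]],[[7,-18,0],[0,0,0]],[[13,-33,0],[0,0,0]],[[13,-33,0],[0,0,0]],[[13,-33,0],[0,0,0]]]' -1
python3 -m handwheel '[[[13,-33,0],[0,0,0]],[[13,-33,0],[0,0,0]],[[13,-33,0],[0,0,0]],[[13,-33,0],[0,0,0]],[[13,-33,0],[0,0,0]],[[13,-33,0],[0,0,0]],[[13,-33,0],[0,0,0]],[[13,-33,0],[0,0,0]]]'
python3 -m handwheel '[[[13,-33,0],[0,0,0]],[[13,-33,0],[0,0,0]],[[13,-33,0],[0,0,0]],[[8,-20,0],[0,0,0]],[[0,0,0],[0,0,0]],[[0,0,0],[0,0,0]],[[0,0,0],[0,0,0]]]'
python3 - <<'E'
from h import *
from bench import sensors,cams
st=sensors.state();togo(st,(498.2,-181.7,150),(180,0,-14.16))
c=cams.camera("wrist");cv2.imwrite("pics/w1.png",c["color"]);print([c[k] for k in("fx","cx","cy")],c["tool_from_camera"].tolist())
E
```

```text
time_s: 0.9
ee_pos: [243.1, -549.7, 230.1]
tool_rot: [-180.0, 0.0, -14.1]
ft_force: [0.3, 0.3, 0.6]
gripper_width: 1.004
finger_force: 0.0
time_s: 1.7
ee_pos: [408.3, -319.0, 230.5]
tool_rot: [-180.0, 0.0, -14.1]
ft_force: [0.4, -0.2, -0.5]
gripper_width: 0.999
finger_force: 0.0
time_s: 2.4
ee_pos: [481.4, -218.0, 230.4]
tool_rot: [180.0, 0.0, -14.2]
ft_force: [0.0, -0.1, -0.3]
gripper_width: 1.002
finger_force: 0.0
t 2.4 ee [ 481.4 -218.   230.4] [ 1.7996e+02  4.0000e-02 -1.4230e+01] F [ 0.  -0.1 -0.3] togo [  7.5 -39.3  80.4] turn [ 0.0007  0.0007 -0.0013]
[421.4063806657467, 321.81990469625936, 241.38297389124105] [[-0.0007371277055262681, -0.9530396163563665, -0.3028447561012931, 84.04268634816125], [0.9999995969937334, -0.0008577196901600851, 0.000265196720016476, 1.5854902915026088], [-0.0005124988906733427, -0.3028444385691095, 0.9530398645243776, -155.21030693414494], [0.0, 0.0, 0.0, 1.0]]
```

View pics/w1.png

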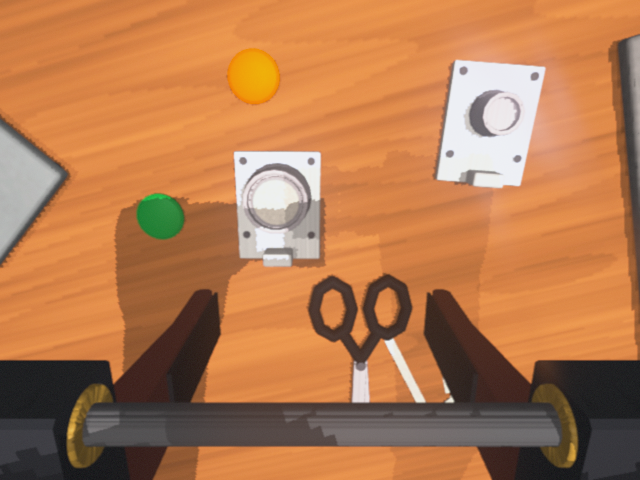

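The wrist view shows the die with plate corners (235,153), (320,152), (320,260), (239,259). The blank is in the cup at (277,195). I'll check this against the earlier fit.

```bash
cat >> h.py <<'E'
T=np.array([[-0.0007371277,-0.9530396,-0.30284476,84.0427],[0.9999996,-0.00085772,0.0002652,1.58549],[-0.0005125,-0.30284444,0.95303986,-155.2103],[0,0,0,1]])
def addwrist(ee,rpy,name="wrist"):
    Rw=Ro.from_euler("xyz",rpy,degrees=True).as_matrix()
    Rc=Rw@T[:3,:3];tc=Rw@T[:3,3]+np.array(ee);C[name]=(421.40638,321.8199,241.38297,Rc.T,-Rc.T@tc)
E
python3 - <<'E'
from h import *
addwrist((481.4,-218.0,230.4),(179.96,.04,-14.2))
W="wrist"
fit([(W,(40,38,8),(235,153)),(W,(40,-38,8),(320,152)),(W,(-60,-38,8),(320,260)),(W,(-60,38,8),(239,259)),(W,(0,0,34),(277,195))],[500,-180,-.2])
E
```

```text
pose [ 498.  -183.7] -14.73 res [[-0.6, -2.6], [0.8, -0.9], [0.0, -2.0], [1.1, -1.6], [-1.3, 6.7]]
```

```bash

python3 -m handwheel '[[[3,-14,0],[0,0,0]],[[4,-24,20],[0,0,0]],[[0,0,40],[0,0,0]],[[0,0,40],[0,0,0]],[[0,0,40],[0,0,0]],[[0,0,35],[0,0,0]],[[0,0,20],[0,0,0]],[[0,0,10],[0,0,0]]]' >/dev/null
python3 -m handwheel '[[[0,0,5],[0,0,0]],[[0,0,0],[0,0,0]],[[0,0,0],[0,0,0]],[[0,0,0],[0,0,0]]]'
python3 -m handwheel '[[[0,0,0],[0,0,0]],[[0,0,0],[0,0,0]],[[0,0,0],[0,0,0]],[[0,0,0],[0,0,0]],[[0,0,0],[0,0,0]],[[0,0,0],[0,0,0]],[[0,0,0],[0,0,0]],[[0,0,0],[0,0,0]]]' 1 20
```

```text
time_s: 3.65
ee_pos: [499.3, -181.6, 21.8]
tool_rot: [180.0, -0.1, -14.1]
ft_force: [1.0, -0.5, 0.4]
gripper_width: 0.999
finger_force: 0.0
time_s: 4.45
ee_pos: [498.5, -181.3, 20.7]
tool_rot: [-180.0, -0.0, -14.1]
ft_force: [-0.0, 1.3, 2.1]
gripper_width: 0.638
finger_force: 20.0
```

```bash

python3 -m handwheel '[[[0,0,-6],[0,0,0]],[[0,0,-14],[0,0,0]],[[0,0,-20],[0,0,0]],[[0,0,-20],[0,0,0]],[[0,0,-20],[0,0,0]],[[0,0,-15],[0,0,0]],[[0,0,-10],[0,0,0]],[[0,0,-5],[0,0,0]]]'
python3 -m handwheel '[[[0,0,0],[0,0,-0.05]],[[0,0,0],[0,0,-0.12]],[[0,0,0],[0,0,-0.12]],[[0,0,0],[0,0,-0.12]],[[0,0,0],[0,0,-0.12]],[[0,0,0],[0,0,-0.12]],[[0,0,0],[0,0,-0.12]],[[0,0,0],[0,0,-0.05]]]'
python3 -m handwheel '[[[5,-6,0],[0,0,0]],[[12,-13,0],[0,0,0]],[[18,-20,0],[0,0,0]],[[20,-22,0],[0,0,0]],[[20,-22,0],[0,0,0]],[[20,-22,0],[0,0,0]],[[20,-22,0],[0,0,0]],[[18,-20,0],[0,0,0]]]'
python3 -m handwheel '[[[13,-16,0],[0,0,0]],[[7,-8,0],[0,0,0]],[[3,-3,0],[0,0,0]],[[0,0,0],[0,0,0]],[[0,0,0],[0,0,0]],[[0,0,0],[0,0,0]]]'
python3 - <<'E'
from h import *
from bench import sensors,cams
st=sensors.state();togo(st,(593,87,130),(180,0,33))
c=cams.camera("wrist");cv2.imwrite("pics/w2.png",c["color"])
E
```

```text
time_s: 5.25
ee_pos: [498.7, -181.5, 131.9]
tool_rot: [180.0, -0.1, -14.1]
ft_force: [0.8, 0.7, -4.9]
gripper_width: 0.636
finger_force: 20.0
time_s: 6.05
ee_pos: [497.8, -181.3, 130.1]
tool_rot: [-179.9, 0.1, 33.1]
ft_force: [-0.2, -0.1, -4.7]
gripper_width: 0.635
finger_force: 20.0
time_s: 6.85
ee_pos: [530.0, 16.5, 130.4]
tool_rot: [-180.0, 0.0, 32.8]
ft_force: [0.7, 0.8, -4.7]
gripper_width: 0.636
finger_force: 20.0
time_s: 7.45
ee_pos: [534.9, 48.0, 130.5]
tool_rot: [180.0, 0.0, 32.8]
ft_force: [0.1, -0.1, -4.2]
gripper_width: 0.636
finger_force: 20.0
t 7.45 ee [534.9  48.  130.5] [1.7998e+02 4.0000e-02 3.2750e+01] F [ 0.1 -0.1 -4.2] togo [69.9 -1.4  0.5] turn [ 0.0004  0.0006 -0.0043]
```

View pics/w2.png

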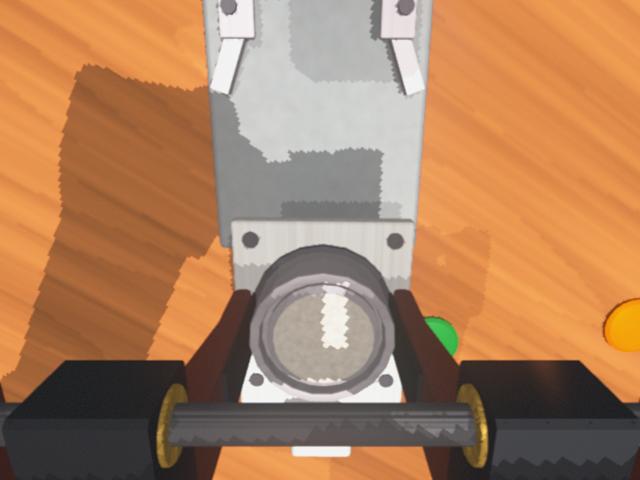

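The wrist view shows the blank in the cup and the die level. The plate's leading corners are at (231,220) and (415,220). The rail keeper ends are at (250,38) and (383,38), and the bed's left front corner is at (221,245).

```bash
python3 - <<'E'
from h import *
addwrist((534.9,48,130.5),(180,0,32.8));W="wrist"
B=lambda u,v:((u-400+.5)/3-.5+140,(v+.5)/3-.5+85)
S=lambda u,v:((u+.5)/4-.5+335,(v+.5)/4-.5+115)
w=[(W,(-85,33.5,38),(251,38)),(W,(-85,-33.5,38),(382,38)),(W,(-210,65,22),(221,245))]
o=[("top",(-210,65,22),B(583,541)),("top",(-210,-65,22),B(752,433)),("top",(-85,-33.5,38),B(604,290)),
("scene",(-210,65,22),S(47,390)),("scene",(-210,-65,22),S(72,548)),("scene",(-85,-33.5,38),S(330,474))]
fit(w,[706,160,.57]);fit(o,[706,160,.57]);p=fit(w+o,[706,160,.57])
h=109.8+8
d=fit([(W,(40,38,h),(231,220)),(W,(40,-38,h),(415,220))],[535,48,.57])
E
```

```text
pose [707.  159.6] 32.67 res [[3.5, -1.5], [-2.1, -1.2], [-1.7, 3.7]]
pose [707.1 159. ] 32.62 res [[-0.9, -0.0], [1.7, -1.6], [0.4, -1.2], [-0.8, -2.1], [-0.6, -0.7], [-0.4, -1.2]]
pose [707.  159.5] 32.67 res [[3.6, -1.4], [-2.0, -1.2], [-1.6, 3.7], [-1.0, 0.0], [1.5, -1.6], [0.1, -1.2], [-0.8, -2.2], [-0.4, -0.8], [-0.3, -1.3]]
pose [536.   46.2] 32.75 res [[-0.4, 0.0], [0.4, 0.0]]
```

```bash

python3 -m handwheel '[[[6,-1,0],[0,0,0]],[[10,-2,5],[0,0,0]],[[7,0,15],[0,0,0]],[[0,0,20],[0,0,0]],[[0,0,20],[0,0,0]],[[0,0,13],[0,0,0]],[[0,0,7],[0,0,0]],[[0,0,3],[0,0,0]]]' >/dev/null
python3 -m handwheel '[[[0,0,2],[0,0,0]],[[0,0,0],[0,0,0]],[[0,0,0],[0,0,0]],[[0,0,0],[0,0,0]]]'
python3 -m handwheel '[[[0,0,1],[0,0,0]],[[0,0,0],[0,0,0]],[[0,0,0],[0,0,0]]]'
python3 -m handwheel '[[[0,0,1],[0,0,0]],[[0,0,0],[0,0,0]],[[0,0,0],[0,0,0]]]'
```

```text
time_s: 8.7
ee_pos: [553.2, 64.5, 46.3]
tool_rot: [180.0, -0.1, 32.9]
ft_force: [0.2, -0.2, -4.8]
gripper_width: 0.638
finger_force: 20.0
time_s: 9.0
ee_pos: [552.7, 64.5, 44.7]
tool_rot: [180.0, -0.0, 32.9]
ft_force: [-1.1, -0.0, -4.5]
gripper_width: 0.634
finger_force: 20.0
time_s: 9.3
ee_pos: [552.7, 64.5, 43.6]
tool_rot: [-180.0, 0.0, 32.9]
ft_force: [0.4, 0.2, -4.6]
gripper_width: 0.638
finger_force: 20.0
```

```bash

python3 -m handwheel '[[[0,0,0.7],[0,0,0]],[[0,0,0],[0,0,0]],[[0,0,0],[0,0,0]]]'
python3 -m handwheel '[[[0,0,0.7],[0,0,0]],[[0,0,0],[0,0,0]],[[0,0,0],[0,0,0]]]'
```

```text
time_s: 9.6
ee_pos: [552.8, 64.5, 43.0]
tool_rot: [180.0, -0.0, 32.9]
ft_force: [0.3, -0.2, -3.5]
gripper_width: 0.635
finger_force: 20.0
time_s: 9.9
ee_pos: [553.0, 64.6, 42.7]
tool_rot: [180.0, -0.0, 32.9]
ft_force: [-1.2, -0.7, 3.3]
gripper_width: 0.638
finger_force: 20.0
```

```bash

python3 -m handwheel '[[[0,0,0],[0,0,0]],[[0,0,0],[0,0,0]],[[0,0,0],[0,0,0]],[[0,0,0],[0,0,0]],[[0,0,0],[0,0,0]],[[0,0,0],[0,0,0]]]' -1
python3 -m handwheel '[[[0,0,-10],[0,0,0]],[[0,0,-25],[0,0,0]],[[0,0,-30],[0,0,0]],[[0,0,-30],[0,0,0]],[[-20,0,-5],[0,0,0]],[[-30,0,0],[0,0,0]],[[-30,0,0],[0,0,0]],[[-24,0,0],[0,0,0]]]' - >/dev/null
python3 -m handwheel '[[[0,0,0],[0,0.13,0]],[[0,0,0],[0,0.13,0]],[[0,0,0],[0,0.13,0]],[[0,0,0],[0,0.13,0]],[[0,0,0],[0,0.143,0]],[[0,0,0],[0,0,0]],[[0,0,0],[0,0,0]],[[0,0,0],[0,0,0]]]' 1 20
python3 - <<'E'
from h import *
from bench import sensors,cams
st=sensors.state();print(st["joint_positions"].round(1));u=np.array([.842,.5395]);d=st["ee_pos"][:2]-[707,159.4];print("press xy",d@u,d@[-u[1],u[0]])
c=cams.camera("top");cv2.imwrite("pics/t3.png",cv2.resize(c["color"][90:330,120:440],None,fx=2.5,fy=2.5,interpolation=cv2.INTER_CUBIC))
print(st["tool_rot"])
E
```

```text
time_s: 10.5
ee_pos: [552.7, 64.5, 42.2]
tool_rot: [-180.0, 0.0, 32.9]
ft_force: [-0.7, -0.1, 1.2]
gripper_width: 1.001
finger_force: 0.0
time_s: 12.1
ee_pos: [465.7, 17.6, 140.9]
tool_rot: [-178.4, -29.2, 33.2]
ft_force: [0.8, -0.1, -0.2]
gripper_width: 0.31
finger_force: 0.0
[ 45.2  13.4 -46.  135.7 -35.4  14.1 -21.5]
press xy -279.68690024135793 10.848929799013655
[-178.40061572  -29.18450616   33.16665532]
```

View pics/t3.png

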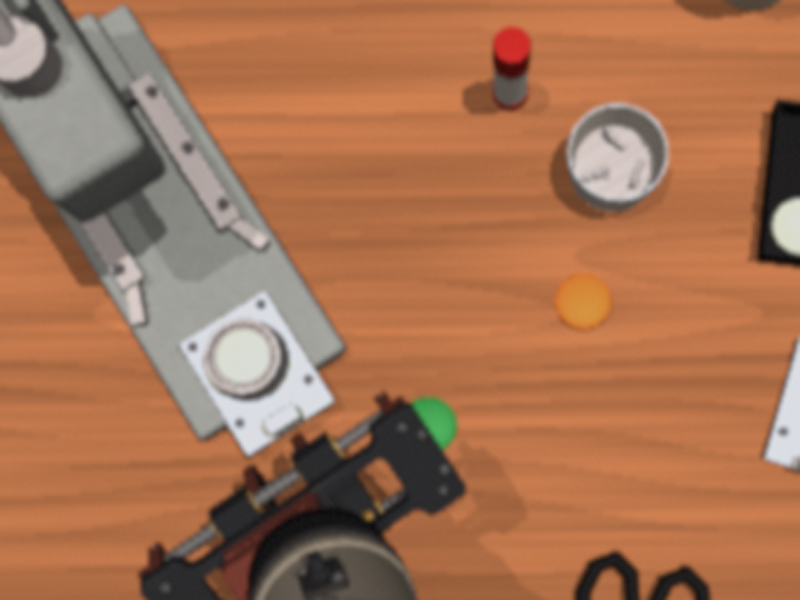

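The picture shows the die resting flat on the bed's front, blank in its cup, with crop corners (180,345), (265,292), (335,400), (250,457). The full tilt was stopped by reach here, so I'll push with less tilt first.

```bash
python3 - <<'E'
from h import *
from bench import sensors
A=lambda u,v:((u+.5)/2.5-.5+120,(v+.5)/2.5-.5+90)
q=fit([("top",(40,38,30),A(180,345)),("top",(40,-38,30),A(265,292)),("top",(-60,-38,30),A(335,400)),("top",(-60,38,30),A(250,457)),("top",(0,0,56),A(245,357))],[553,64,.57])
u=np.array([.842,.5395]);n=np.array([-u[1],u[0]]);d=q[:2]-[707,159.4];print("die in press",d@u,d@n)
p=q[:2]-105*np.array([np.cos(q[2]),np.sin(q[2])])
st=sensors.state();togo(st,(*p,100),(180,-15,32.7));togo(dict(st,ee_pos=np.array([*p,100]),tool_rot=np.array([180,-15,32.7])),(*p,41),(180,-15,32.7))
E
```

```text
pose [551.2  62.2] 32.88 res [[-0.2, 0.2], [0.3, -0.5], [0.7, 0.3], [-0.1, 0.0], [-0.7, -0.1]]
die in press -183.65622530808136 2.18795499758743
t 12.15 ee [465.7  17.9 140.9] [-178.41  -29.2    33.21] F [-0.3  0.4  0.4] togo [-28.   10.1  31. ] turn [-0.031  -0.2476  0.0117]
t 12.15 ee [463.    5.2 100. ] [180.  -15.   32.7] F [-0.3  0.4  0.4] togo [-15.3  -0.   57. ] turn [0. 0. 0.]
```

```bash

python3 -m handwheel '[[[0,0,0],[-0.015,-0.124,0.006]],[[0,0,0],[-0.016,-0.124,0.006]],[[0,0,0],[0,0,0]],[[0,0,0],[0,0,0]]]' >/dev/null
cat > g.py <<'E'
import sys
from h import *
from bench import sensors
# target TCP in press frame: x y z(world) tilt
x,y,z,th=map(float,sys.argv[1:5])
st=sensors.state();u=np.array([.842,.5395]);n=np.array([-u[1],u[0]]);d=st["ee_pos"][:2]-[707,159.4]
print("press",(d@u).round(1),(d@n).round(1),"j",st["joint_positions"].round(0))
togo(st,(*(np.array([707,159.4])+x*u+y*n),z),(180,-th,32.7))
E
python3 g.py -289 2 41 15
```

```text
press -278.4 16.4 j [ 26.  11. -30. 133. -21.  20. -40.]
t 12.55 ee [463.8  23.1 137.3] [-178.3   -22.13   33.4 ] F [-0.3  0.1  0.2] togo [-46.3  16.8  84.6] turn [-0.0335 -0.1242  0.0135]
```

```bash

python3 -m handwheel '[[[0,0,0],[-0.017,-0.062,0.007]],[[0,0,0],[-0.017,-0.062,0.007]],[[0,0,0],[0,0,0]],[[0,0,0],[0,0,0]],[[0,0,0],[0,0,0]]]' >/dev/null
python3 g.py -282 2 41 15
```

```text
press -281.0 14.9 j [ 14.  11. -21. 130.  -6.  26. -59.]
t 13.05 ee [462.3  20.3 136.2] [-179.86  -14.92   32.27] F [-0.1  0.2  0.2] togo [-25.4  13.1  91.8] turn [-0.0005  0.0014 -0.0072]
```

```bash

python3 -m handwheel '[[[-5,4,10],[0,0,0]],[[-6,5,20],[0,0,0]],[[-7,4,25],[0,0,0]],[[-5,0,20],[0,0,0]],[[-2,0,11],[0,0,0]],[[0,0,6],[0,0,0]],[[0,0,0],[0,0,0]],[[0,0,0],[0,0,0]]]' 
python3 g.py -200 2 41 15
```

```text
time_s: 13.85
ee_pos: [470.2, 10.1, 42.0]
tool_rot: [-180.0, -15.0, 32.4]
ft_force: [0.1, -0.1, 0.3]
gripper_width: 0.006
finger_force: 0.0
press -279.9 2.0 j [ 11.  23. -17. 133.  -2.  12. -60.]
t 13.85 ee [470.2  10.1  42. ] [-179.97  -14.95   32.38] F [ 0.1 -0.1  0.3] togo [77.  -0.4 21.5] turn [ 0.001   0.0008 -0.0054]
```

```bash

python3 -m handwheel '[[[9,0,2.7],[0,0,-0.005]],[[6,0,1.6],[0,0,0]],[[4,0,1.1],[0,0,0]],[[4,0,1.1],[0,0,0]],[[4,0,1.1],[0,0,0]],[[4,0,1.1],[0,0,0]],[[4,0,1.1],[0,0,0]],[[4,0,1.1],[0,0,0]]]' 
python3 -m handwheel '[[[5,0,1.3],[0,0,0]],[[5,0,1.3],[0,0,0]],[[5,0,1.3],[0,0,0]],[[5,0,1.3],[0,0,0]],[[5,0,1.3],[0,0,0]],[[5,0,1.3],[0,0,0]],[[4,0,1.1],[0,0,0]],[[3,0,0.8],[0,0,0]]]' 
python3 g.py -185 2 41 15
python3 - <<'E'
from bench import cams
import cv2
c=cams.camera("scene");cv2.imwrite("pics/s4.png",cv2.resize(c["color"][110:270,320:530],None,fx=3.7,fy=3.7,interpolation=cv2.INTER_CUBIC))
E
```

```text
time_s: 14.65
ee_pos: [502.8, 31.3, 40.5]
tool_rot: [-180.0, -14.8, 32.6]
ft_force: [-4.3, -2.5, 3.3]
gripper_width: 0.004
finger_force: 2.4
time_s: 15.45
ee_pos: [536.5, 52.8, 41.1]
tool_rot: [180.0, -14.9, 32.7]
ft_force: [-1.3, -0.5, -1.1]
gripper_width: 0.007
finger_force: 1.0
press -201.1 2.3 j [  2.  27. -13. 125.  -1.  15. -65.]
t 15.45 ee [536.5  52.8  41.1] [179.97 -14.91  32.68] F [-1.3 -0.5 -1.1] togo [15.5  0.3  4.2] turn [ 0.0005  0.0016 -0.0003]
```

View pics/s4.png

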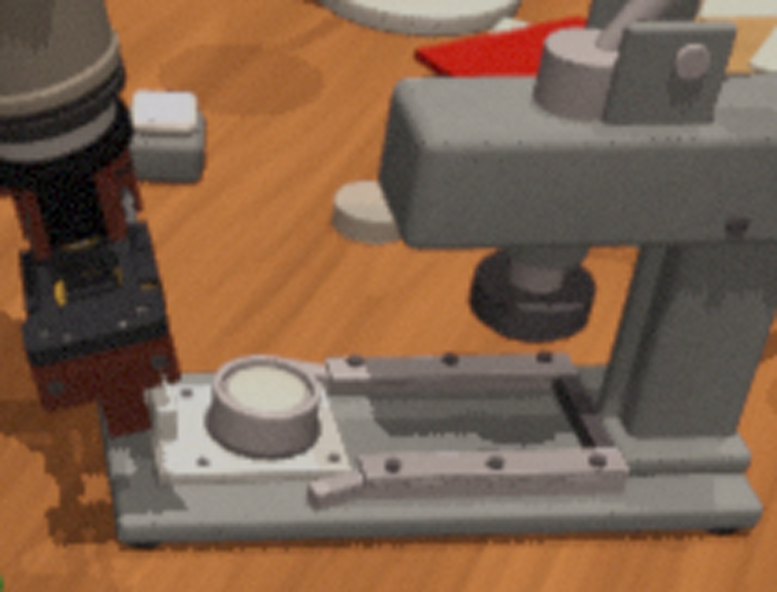

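The die is square between the flared rails at about (250,420), blank in its cup, with the fingers behind the pull. I'll push it a little further in, then back off and add lean.

```bash

python3 -m handwheel '[[[3,0,0.8],[0,0,0]],[[4,0,1.1],[0,0,0]],[[4,0,1.1],[0,0,0]],[[4,0,1.1],[0,0,0]],[[3,0,0.8],[0,0,0]],[[2,0,0.5],[0,0,0]],[[0,0,0],[0,0,0]]]' 
python3 -m handwheel '[[[-5,0,-1.3],[0,0,0]],[[-10,0,-2.7],[0,0,0]],[[-10,0,-2.7],[0,0,0]],[[0,0,0],[0,0.1,0]],[[0,0,0],[0,0.1,0]],[[0,0,0],[0,0.1,0]],[[0,0,0],[0,0.1,0]],[[0,0,0],[0,0,0]]]'
python3 g.py -200 2 39 38
```

```text
time_s: 16.2
ee_pos: [554.2, 64.2, 41.2]
tool_rot: [180.0, -15.0, 32.7]
ft_force: [-1.1, -0.4, -0.0]
gripper_width: 0.003
finger_force: 0.3
time_s: 17.0
ee_pos: [522.7, 30.6, 27.1]
tool_rot: [178.4, -19.0, 32.7]
ft_force: [0.1, -0.1, -0.0]
gripper_width: 0.003
finger_force: 0.0
press -224.6 -9.0 j [  22.   30.  -33.  129.   50.   11. -110.]
t 17.0 ee [522.7  30.6  27.1] [178.36 -19.03  32.69] F [ 0.1 -0.1 -0. ] togo [ 27.2 -10.9  -3.6] turn [0.0284 0.3311 0.0045]
```

```bash

python3 -m handwheel '[[[-3,-5,-10],[0,0,0]],[[0,-5,-10],[0.014,-0.02,0]],[[0,0,0],[0.014,-0.02,0]],[[0,0,0],[0,0,0]],[[0,0,0],[0,0,0]],[[0,0,0],[0,0,0]]]'
python3 g.py -200 2 41 17
```

```text
time_s: 17.6
ee_pos: [510.6, 36.1, 45.2]
tool_rot: [179.9, -16.8, 32.7]
ft_force: [0.1, -0.6, -0.3]
gripper_width: 0.009
finger_force: 0.0
press -231.8 2.2 j [  29.   30.  -42.  128.   43.   18. -103.]
t 17.6 ee [510.6  36.1  45.2] [179.95 -16.8   32.71] F [ 0.1 -0.6 -0.3] togo [29.3  0.2 13.2] turn [0.0009 0.0034 0.0002]
```

```bash

python3 -m handwheel '[[[4,0,3],[0,0,0]],[[9,0,4.5],[0,0,0]],[[10,0,3],[0,0,0]],[[9,0,2.7],[0,0,0]],[[6,0,1.8],[0,0,0]],[[4,0,1.2],[0,0,0]],[[4,0,1.2],[0,0,0]],[[4,0,1.2],[0,0,0]]]' 
python3 -m handwheel '[[[5,0,1.5],[0,0,0]],[[5,0,1.5],[0,0,0]],[[5,0,1.5],[0,0,0]],[[5,0,1.5],[0,0,0]],[[5,0,1.5],[0,0,0]],[[5,0,1.5],[0,0,0]],[[5,0,1.5],[0,0,0]],[[5,0,1.5],[0,0,0]]]' 
python3 g.py -105 1 41 17
```

```text
time_s: 18.4
ee_pos: [555.4, 64.5, 41.7]
tool_rot: [179.9, -16.7, 32.7]
ft_force: [-4.6, -3.4, 4.2]
gripper_width: 0.003
finger_force: 2.7
time_s: 19.2
ee_pos: [591.3, 87.8, 42.1]
tool_rot: [179.9, -16.8, 32.7]
ft_force: [-2.4, -1.7, -1.1]
gripper_width: 0.006
finger_force: 0.9
press -136.0 2.1 j [  21.   35.  -40.  117.   43.   24. -106.]
t 19.2 ee [591.3  87.8  42.1] [179.95 -16.83  32.72] F [-2.4 -1.7 -1.1] togo [29.4  1.1 10. ] turn [0.0008 0.003  0.0003]
```

Smooth. I'll continue to about −106, back off 8 mm and then increase the lean.

```bash

python3 -m handwheel '[[[4,0,1.4],[0,0,0]],[[4,0,1.4],[0,0,0]],[[4,0,1.4],[0,0,0]],[[4,0,1.4],[0,0,0]],[[4,0,1.4],[0,0,0]],[[4,0,1.2],[0,0,0]],[[3,0,0.9],[0,0,0]],[[1,0,0.3],[0,0,0]]]' 
python3 -m handwheel '[[[-5,0,-1.5],[0,0,0]],[[-5,0,-4],[0,0,0]],[[0,0,-3],[0,0.05,0]],[[0,0,0],[0,0.05,0]],[[0,0,0],[0,0.05,0]],[[0,0,0],[0,0.05,0]],[[0,0,0],[0,0,0]],[[0,0,0],[0,0,0]]]'
python3 g.py -110 1 41 34
```

```text
time_s: 20.0
ee_pos: [616.2, 103.7, 41.4]
tool_rot: [179.9, -16.8, 32.7]
ft_force: [-4.0, -3.0, 3.7]
gripper_width: 0.007
finger_force: 2.5
time_s: 20.8
ee_pos: [605.5, 95.8, 45.9]
tool_rot: [179.8, -26.8, 32.7]
ft_force: [0.3, -0.1, 0.3]
gripper_width: 0.003
finger_force: 0.0
press -119.8 1.2 j [  21.   34.  -38.  122.   64.   10. -126.]
t 20.8 ee [605.5  95.8  45.9] [179.85 -26.76  32.69] F [ 0.3 -0.1  0.3] togo [6.5 0.2 8.8] turn [0.0027 0.1264 0.    ]
```

```bash

python3 -m handwheel '[[[3,0,4],[0,0,0]],[[3.5,0,4.8],[0,0,0]],[[3.6,0,1.8],[0,0.015,0]],[[3.6,0,1.8],[0,0.015,0]],[[3.6,0,1.9],[0,0.015,0]],[[3.5,0,1.9],[0,0.015,0]],[[0,0,0],[0,0,0]]]' 
python3 g.py -73 1 41 32
```

```text
time_s: 21.5
ee_pos: [627.3, 109.9, 40.2]
tool_rot: [179.8, -30.1, 32.7]
ft_force: [-0.4, -0.8, -0.3]
gripper_width: 0.006
finger_force: 0.4
press -93.8 1.3 j [  23.   37.  -40.  121.   89.   10. -149.]
t 21.5 ee [627.3 109.9  40.2] [179.82 -30.15  32.73] F [-0.4 -0.8 -0.3] togo [18.4  0.3  9.8] turn [0.0028 0.0323 0.0006]
```

```bash

python3 -m handwheel '[[[2.6,0,1.4],[0,0,0]],[[2.6,0,1.4],[0,0,0]],[[2.6,0,1.4],[0,0,0]],[[2.6,0,1.4],[0,0,0]],[[2.6,0,1.4],[0,0,0]],[[1.7,0,1],[0,0,0]],[[0,0,0],[0,0,0]]]' 
python3 g.py -73 1 41 30
python3 -m handwheel '[[[0.9,0,0.5],[0,0,0]],[[0.9,0,0.5],[0,0,0]],[[0,0,0],[0,0,0]]]' 
python3 g.py -73 1 41 30
```

```text
time_s: 22.2
ee_pos: [641.8, 119.1, 41.5]
tool_rot: [179.8, -30.2, 32.8]
ft_force: [-0.8, -0.8, -0.9]
gripper_width: 0.003
finger_force: 0.4
press -76.7 1.2 j [  21.   38.  -40.  119.   84.   11. -145.]
t 22.2 ee [641.8 119.1  41.5] [179.79 -30.22  32.76] F [-0.8 -0.8 -0.9] togo [2.9 0.2 2.3] turn [ 0.0032 -0.0038  0.0009]
time_s: 22.5
ee_pos: [643.2, 119.8, 41.4]
tool_rot: [179.8, -30.2, 32.8]
ft_force: [-0.9, -0.8, 0.1]
gripper_width: 0.006
finger_force: 1.1
press -75.1 1.1 j [  21.   38.  -40.  119.   84.   11. -144.]
t 22.5 ee [643.2 119.8  41.4] [179.78 -30.19  32.75] F [-0.9 -0.8  0.1] togo [1.6 0.1 1.5] turn [ 0.0034 -0.0033  0.0008]
```

```bash

for i in 1 2 3; do python3 -m handwheel '[[[0.9,0,0.5],[0,0,0]],[[0,0,0],[0,0,0]]]' | grep -E "ee_pos|ft_f"; done; python3 -m handwheel '[[[0.9,0,0.5],[0,0,0]],[[0,0,0],[0,0,0]]]' | grep -E "ee_pos|ft_f"; python3 g.py -73 1 41 30
```

```text
ee_pos: [643.9, 120.2, 41.4]
ft_force: [-2.7, -1.6, 0.7]
ee_pos: [644.1, 120.4, 41.2]
ft_force: [-6.8, -5.1, 5.7]
ee_pos: [644.3, 120.4, 41.0]
ft_force: [-11.1, -6.4, 9.2]
ee_pos: [644.4, 120.5, 40.7]
ft_force: [-15.7, -8.7, 12.3]
press -73.7 1.0 j [  21.   38.  -40.  119.   83.   11. -144.]
t 23.3 ee [644.4 120.5  40.7] [179.72 -29.98  32.73] F [-15.7  -8.7  12.3] togo [0.7 0.  0.1] turn [0.0046 0.0003 0.0005]
```

The force rises to 18 N and the tool stalls at the expected position, so the die is against the stop. I'll back off and look.

```bash

python3 -m handwheel '[[[-4,0,-2.3],[0,0,0]],[[-9,0,-5.2],[0,0,0]],[[-17,0,-10],[0,0,0]],[[-17,0,-10],[0,0,0]],[[0,0,-20],[0,0,0]],[[0,0,-30],[0,0,0]],[[0,0,0],[0,0,0]],[[0,0,0],[0,0,0]]]'
python3 - <<'E'
from bench import cams
import cv2
c=cams.camera("scene");cv2.imwrite("pics/s5.png",cv2.resize(c["color"][110:270,320:530],None,fx=3.7,fy=3.7,interpolation=cv2.INTER_CUBIC))
E
```

```text
time_s: 24.1
ee_pos: [583.2, 80.4, 80.8]
tool_rot: [179.7, -30.3, 32.7]
ft_force: [0.3, -0.5, 0.5]
gripper_width: 0.01
finger_force: 0.0
```

View pics/s5.png

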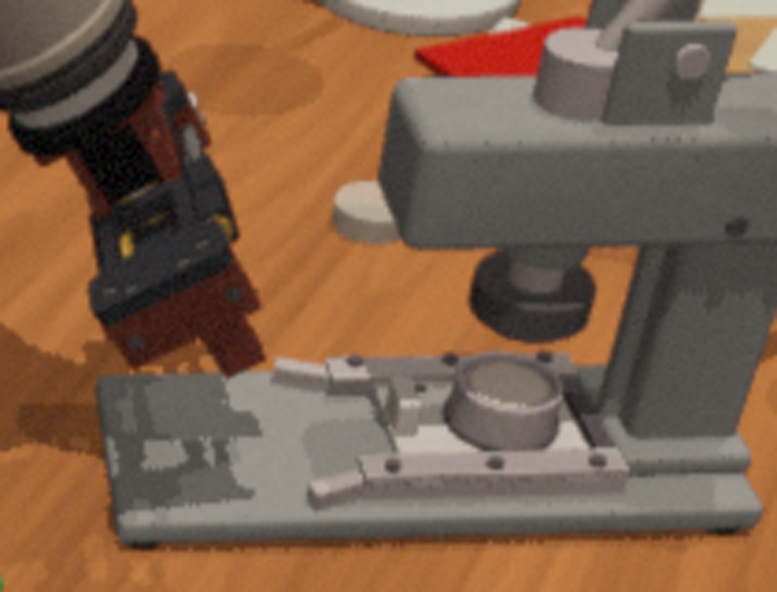

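The die sits under the ram with its plate's rear edge against the dark stop at about (595,440). The blank is in the cup at (510,385), and the tool is clear.

```bash
python3 -c "
from bench import order
print(order.finish_job())"
```

```text
the job is handed in; nothing more can be done
None
```

The large die is fully home against the back stop, with the blank still in its cup; the job was handed in at about 24 s, and the small die, glue stick, pin tub and scissors were not touched.

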